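# Unload the ultrasonic bath and drain it

## Task

The cleaning run is over: swing up the folded handle of the wire basket, lift the basket out of the ultrasonic bath by that handle and set it down gently, level, in the middle of the white draining tray, with the forceps and cap still in it. Then, with the basket out so that no scum settles on the parts, open the bath's drain cock fully, up to its stop but without forcing it. Leave the basket standing free and the other things on the bench undisturbed.

Things in the scene. Friction and masses are not known exactly. Their poses are not given: they have to be found in the camera images.
- bath: Bench ultrasonic cleaner, fixed: white box 122 mm (x) by 176 mm (y), 112 mm high, with an open steel tank 102 x 156 mm, its floor 50 mm above the bench. Origin: centre of the underside, on the bench; z up; front with knob faces -x. From the front, at y = -40 mm, a drain pipe (axis 46 mm up) runs out along -x through the drain cock to a spout over a grey pan, 20 mm high, that reaches to x = -196 mm, y -100 to +20 mm.
- basket: Loose steel wire basket 138 mm (x) by 84 mm (y), rim 70 mm above its underside, 0.35 to 0.65 kg with contents. It stands in the tank with 9 mm of play all round, its rim 8 mm above the bath's edge, its long side along the bath's y. Origin: centre of the underside; z up; own -x points to the bath's left end (bath +y). Only its swing handle is meant to be held.
- bail: The basket's swing handle: a U of 5 mm wire, hinged on the basket's y axis at y = +-48 mm, 76 mm above its underside. Origin on the hinge axis; own -x points to the grip bar, 100 mm off. At the start it lies folded (0 to 12 degrees above level) over the bath's left end (bath +y). Stiff pivots (0.05 N m, 0.5 N at the bar): it stays at any angle. It swings up to 100 degrees, a stop just past upright.
- bail_grip (a point): Centre of the handle's grip bar: a black ribbed sleeve 12 mm thick, 56 mm long, lying along the basket's y. Folded, it hangs about 126 to 146 mm above the bench, 2 to 10 mm clear of the bath's left end wall: no finger fits behind it, so it must be pushed up from below and outside, for instance with shut fingers tilted 45 degrees, following its arc, before it can be gripped upright from above.
- drain_tray: White plastic draining tray, fixed, 220 mm (x) by 170 mm (y), rim 16 mm high and 4 mm thick, with ribs along x whose tops are 7 mm above the bench, on which the basket stands. Origin: centre of the underside. It lies across to the bath: turn the basket by about 90 degrees so that its long side lies along the tray's long side (either way round).
- drain_lever (a joint): Lever of the drain cock, turning level about an upright stem at the bath's x = -110 mm, y = -40 mm. 0 rad = shut: it lies across the pipe, pointing to the bath's -y. 1.571 rad = fully open, hard stop: along the pipe, pointing away from the bath (-x). Opens clockwise seen from above; needs 0.15 N m (3 N near the end); stays where left. Starts 0 to 0.15 rad from shut.
- lever_end (a point): On the middle line of the drain lever, 60 mm from the stem axis, 86 mm above the bench (mid-height of the lever). The lever's black sleeve is 13 mm wide, 10 mm high and reaches from 10 to 70 mm from the stem axis. When shut there are 42 mm between the sleeve and the bath's front wall.
- forceps: Loose steel forceps, 115 x 12 x 9 mm, lying in the basket along its length. Origin at the centre of the underside.
- cap: Loose blue screw cap, 29 mm across, 10 mm high, lying in the basket. Origin at the centre of the underside.
- behind_microscope (a point): A point on the bench just behind the stereo microscope, which is fixed between bath and tray and fills about x 0.19 to 0.44 m, y -0.08 to 0.06 m, up to 0.28 m high (robot frame). Carry the basket behind it (x over 0.55) or over it. Fixed culture vials, 0.12 m high, stand at about (0.40, 0.09), (0.51, 0.11), (0.54, 0.18), (0.48, 0.39).
- vial: Bystander: plugged culture vial, 28 mm across, 111 mm high, standing to the right of the bath's waste pan. Origin at the centre of its underside.
- bottle: Bystander: clear screw-cap bottle, 58 mm across, 122 mm high, to the right of the bath. Origin at the centre of its underside.
- tips: Bystander: pipette-tip box, 125 x 82 x 72 mm, lid shut, behind the microscope. Origin at the centre of its underside.
- dish: Bystander: petri dish, 61 mm across, 16 mm high, to the left of the tray. Origin at the centre of its underside.

How it is judged:
By the outcome, as a careful person would: the job done as asked, in the order asked, and still so for the second after the job is handed in, with the robot touching nothing.
It also fails if it takes over 72 s, if anything falls off the work surface, if the arm or the gripper's body presses on something with over 40 N, if the wrist force passes 120 N, or if a joint passes its speed limit or range.

## Robot

A 6-joint arm with a two-finger parallel gripper is mounted at the origin on a cart in front of the work surface, level with it; the furniture and walls round the work are solid. World frame = base frame: x ahead of the robot, y to its left, z up, the work surface at z = 0. Lengths are in m, angles in rad, forces in N, time in s.
With the tool pointing down it reaches from about 0.3 to 0.85 m from the base axis. Payload 5.4 kg.
Tool frame: the origin (TCP) lies midway between the tips of the shut fingers; the grasp point (between the pads) lies 19 mm behind it; z points along the fingers, y is the line along which they close (so a half turn about z gives the same grasp; the last joint's range is limited). The gripper opens to 85 mm and grips with 20 to 120 N. Pads are 22 mm wide; open, the fingers measure 114 mm over their backs; the gripper's body (76 mm by 85 mm) begins 54 mm behind the grasp point. The pads swing forward as they close: fully open they stand 13 mm farther back than shut.
Start: joints at [1.069, 0.158, 1.597, -0, 1.386, -0.21], TCP at [0.165, 0.551, 0.231] pointing down, gripper open.
Joint ranges: [-2.91, 2.91], [-0.94, 2.29], [0.18, 2.7], [-1.29, 4.43], [0.17, 2.64], [-3, 3]. Speed limits (rad/s): [2.57, 2.57, 3.14, 3.14, 3.14, 3.14].

## Interface

Orientations are given as [roll, pitch, yaw] about the fixed x, y, z axes, in that order (R = Rz(yaw) Ry(pitch) Rx(roll)).
In Python, from workcell import read_state, vision, job_done, finder gives the robot as it stands.
- The arm moves only by the shell command python3 -m crank 'ROWS' [OPENING] [FORCE]. ROWS is JSON, a list of rows, each a list of 2 entries, a list of its own where there are three numbers: the shift along the tool's x, y, z in m, then the turn about the tool's z in degrees. In form: [[[dx, dy, dz], turn], ...]. A call has 1 to 5 rows; each row is the pose to reach, as a shift and turn from the pose commanded when the call began, along the tool's axes at that moment; what a row does not reach only later rows make up. A row lasts 1/8 s, in which the tool goes at most 62.5 mm and 10.7 degrees, less where a joint would pass 70% of its speed; a pose out of reach is approached as far as the arm can. A call with a gripper value outside its range is refused whole. OPENING is the opening, from -1 (shut) to 1 (fully open), so that 0 is half open, set as the call begins (- or left out, the last holds). The fingers move at their own pace and stop on an object; FORCE is the grip in N (left out, the last holds). Time passes only in rows, so rows that repeat a pose let the fingers close. It gives the time, the measured TCP pose, the force, the opening and the grip force at its end, in the units of the state.
- read_state(): the state, without advancing time (a new reading comes with each control period).
- vision.grab_frame(name): name is "scene" or "side" or "wrist"; returns a dict with "color" (480x640x3 uint8, red, green, blue), "fovy" (degrees; the focal length in pixels is half the picture's height over the tangent of half this angle, whatever the lens; pixels are square), "cx", "cy" (the principal point, pixels), "cam_to_world" (4x4, takes a point from camera to world coordinates); the wrist camera has in their place "T_tool_cam" (4x4, takes a point from camera to tool coordinates, whose origin is the TCP and whose axes are the flange's). Camera axes: x right, y up, looking along -z (the intrinsics and any distortion apply to the point x, -y, -z); pixel columns grow to the right and rows downward; lengths in m; the calibration is good to about 2 mm. The wrist camera is an equidistant fisheye: a pixel r from the principal point sees the ray r / f radians off the axis. A picture is of the moment at which its call begins: read the wrist's pose just before it. There is no depth.
- job_done(): hands the job in; it is judged then, once.
Trained networks look in the newest picture that a camera, given by its name, has taken for a name from the list of things; names that differ only in an ending like _2 or _b are one class to them, and where a whole thing is asked for, a point or a joint stands for the part that bears it (a point fixed in the world has none). Each returns a list of dicts, best first, with "confidence" (0 to 1); they miss things now and then, are a little off and sometimes report something else, mostly with a low value. They report only what shows in the picture. A call takes as long as a camera call.
- finder.look_for(camera, name): "box" ([left, top, right, bottom] in pixels, round what is visible of it).
- finder.trace(camera, name): "pixels" (480x640 bool, what is visible of it) and "box" ([left, top, right, bottom] in pixels, round what is visible of it).
The state is a dict: "time_s": time; "joints": joint angles; "qvel": joint speeds; "joint_efforts": joint torques, N m; "tcp_pos": TCP position; "tcp_rot": TCP orientation; "wrist_force": force on the tool from outside, world axes, zero at the start; "moment": the same for the moment, N m; "finger_gap": finger opening in m; "finger_force": force on a finger pad.
Only numpy, scipy, OpenCV 4.12 (cv2) and the standard library are available. Lean on these libraries where they do the work, as an engineer would, in place of code of your own. Each camera call takes 0.05 s, during which the arm holds its last target. There are 200 camera calls.

## Working session

There is one attempt and no reset: what is moved stays moved. The work goes in short steps, Python scripts to look and compute and a shell command to move; the robot and the scene stay as the last step left them, time stands still between calls to the robot, and variables do not carry over. Pictures are saved under pics/ and viewed, at most 10 in all, crops included, and the job is handed in when it is done.

```bash
mkdir -p pics && ls && cat > h.py <<'E'
import numpy as np, cv2
from workcell import read_state, vision, finder
from scipy.spatial.transform import Rotation as R
def ray(f,u,v):
    F=240/np.tan(np.radians(f["fovy"])/2)
    T=np.array(f["cam_to_world"]); d=np.array([(u-f["cx"])/F,-(v-f["cy"])/F,-1.])
    return T[:3,3],T[:3,:3]@d
def onz(f,u,v,z):
    o,d=ray(f,u,v); return o+d*(z-o[2])/d[2]
def proj(f,p):
    F=240/np.tan(np.radians(f["fovy"])/2)
    T=np.array(f["cam_to_world"]); c=T[:3,:3].T@(np.array(p)-T[:3,3])
    return np.array([f["cx"]+F*c[0]/-c[2], f["cy"]-F*c[1]/-c[2]])
def tri(rs):
    A=0;b=0
    for o,d in rs:
        d=d/np.linalg.norm(d);P=np.eye(3)-np.outer(d,d);A=A+P;b=b+P@o
    return np.linalg.solve(A,b)
def save(n,im): cv2.imwrite(f"pics/{n}.png",im[...,::-1])
E
python3 - <<'E'
from h import *
s=read_state(); print({k:np.round(v,3).tolist() for k,v in s.items()})
for c in("scene","side"):
    f=vision.grab_frame(c); save(c+"0",f["color"]); print(c,{k:np.round(v,3).tolist() for k,v in f.items() if k!="color"})
    for n in("bath","basket","bail","bail_grip","drain_tray","drain_lever","lever_end","forceps","cap","vial","bottle","tips","dish"):
        r=finder.look_for(c,n); print(n,[(np.round(q["box"]).tolist(),round(q["confidence"],2)) for q in r[:2]])
E
```

```text
pics
{'time_s': 0.0, 'joints': [1.069, 0.159, 1.598, -0.0, 1.386, -0.21], 'qvel': [0.001, 0.002, -0.002, -0.0, -0.0, -0.001], 'joint_efforts': [0.001, -39.6, -33.143, -0.0, 0.008, -0.0], 'tcp_pos': [0.165, 0.55, 0.23], 'tcp_rot': [-3.14, -0.0, 2.85], 'wrist_force': [0.678, -0.297, 0.075], 'moment': [0.014, -0.1, 0.027], 'finger_force': 0.0, 'finger_gap': 0.085}
scene {'fovy': 54.518, 'cx': 318.628, 'cy': 238.475, 'cam_to_world': [[0.604, 0.619, -0.502, -0.18], [-0.797, 0.454, -0.4, -0.535], [-0.019, 0.642, 0.767, 1.124], [0.0, 0.0, 0.0, 1.0]]}
bath [([342.0, 221.0, 429.0, 343.0], 0.73), ([174.0, 212.0, 194.0, 230.0], 0.26)]
basket [([313.0, 200.0, 354.0, 244.0], 0.75), ([353.0, 220.0, 418.0, 276.0], 0.66)]
bail [([352.0, 218.0, 387.0, 255.0], 0.58)]
bail_grip [([351.0, 220.0, 393.0, 257.0], 0.59)]
drain_tray [([186.0, 198.0, 265.0, 264.0], 0.74)]
drain_lever [([376.0, 287.0, 400.0, 310.0], 0.71), ([437.0, 278.0, 469.0, 316.0], 0.45)]
lever_end [([375.0, 286.0, 401.0, 309.0], 0.58)]
forceps []
cap []
vial [([412.0, 334.0, 428.0, 364.0], 0.77), ([177.0, 214.0, 194.0, 228.0], 0.52)]
bottle [([439.0, 281.0, 468.0, 316.0], 0.58), ([343.0, 224.0, 426.0, 339.0], 0.35)]
tips [([312.0, 196.0, 351.0, 246.0], 0.87), ([352.0, 219.0, 417.0, 277.0], 0.25)]
dish [([177.0, 211.0, 196.0, 228.0], 0.8)]
side {'fovy': 56.342, 'cx': 314.746, 'cy': 237.262, 'cam_to_world': [[-0.986, 0.075, -0.148, 0.282], [-0.166, -0.439, 0.883, 1.302], [0.001, 0.895, 0.446, 0.743], [0.0, 0.0, 0.0, 1.0]]}
bath [([286.0, 199.0, 357.0, 244.0], 0.79)]
basket [([290.0, 200.0, 321.0, 213.0], 0.5)]
bail [([292.0, 203.0, 319.0, 212.0], 0.55)]
bail_grip [([287.0, 205.0, 318.0, 215.0], 0.54)]
drain_tray [([287.0, 294.0, 375.0, 339.0], 0.63)]
drain_lever []
lever_end [([340.0, 204.0, 346.0, 215.0], 0.54)]
forceps [([288.0, 200.0, 337.0, 248.0], 0.22)]
cap []
vial []
bottle []
tips [([255.0, 242.0, 295.0, 273.0], 0.68)]
dish [([329.0, 342.0, 354.0, 362.0], 0.61)]
```

View images.

```bash
python3 - <<'E'
import cv2
a=cv2.imread("pics/scene0.png")[180:380,160:480]; cv2.imwrite("pics/s1.png",cv2.resize(a,None,fx=2.5,fy=2.5,interpolation=cv2.INTER_CUBIC))
a=cv2.imread("pics/side0.png")[180:380,220:420]; cv2.imwrite("pics/s2.png",cv2.resize(a,None,fx=3,fy=3,interpolation=cv2.INTER_CUBIC))
E
```

```text
(no output)
```

View pics/s1.png

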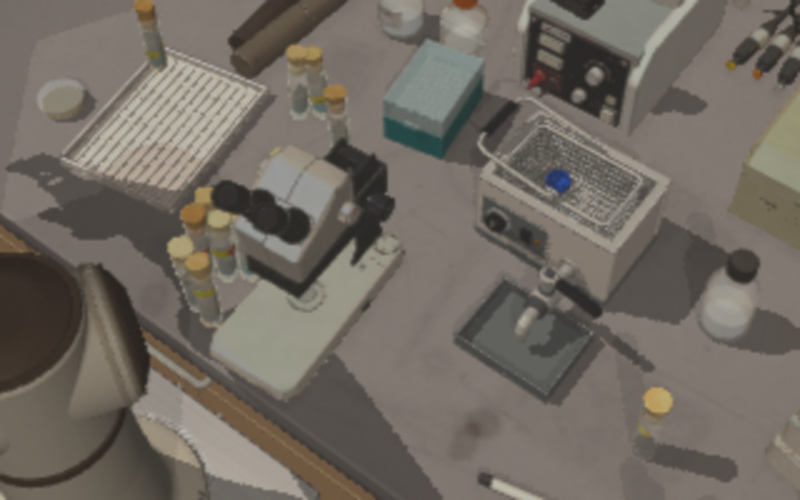

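View pics/s2.png

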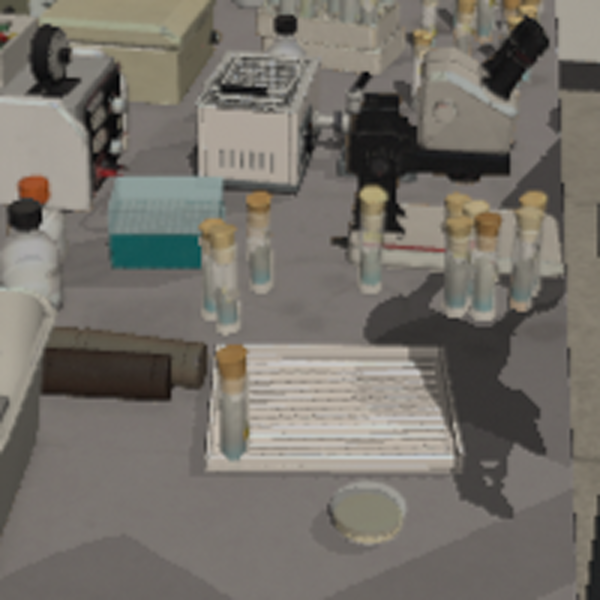

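```bash
python3 - <<'E'
from h import *
f=vision.grab_frame("scene"); g=vision.grab_frame("side")
P=lambda u,v,z:np.round(onz(f,160+u/2.5,180+v/2.5,z),3)
for n,u,v,z in(("FL",480,178,.112),("FR",608,270,.112),("BR",668,183,.112),("bar",500,118,.136),("lever tip",598,310,.086),("stem",552,275,.09),("tipsbox top nearR",437,98,.072)): print(n,P(u,v,z))
for c,F in(("scene",f),("side",g)):
    r=finder.trace(c,"drain_tray")
    if r:
        m=r[0]["pixels"].astype(np.uint8); cs,_=cv2.findContours(m,0,2); cs=max(cs,key=cv2.contourArea)
        pts=np.array([onz(F,p[0],p[1],.012)[:2] for p in cs[:,0]],np.float32)
        print(c,r[0]["confidence"],cv2.minAreaRect(pts),pts.min(0),pts.max(0))
T=vision.grab_frame("wrist"); print({k:np.round(v,4).tolist() for k,v in T.items() if k!="color"})
save("w0",T["color"])
for n in("bottle","vial","tips","dish"):
    r=finder.look_for("scene",n)[0]["box"]; print(n,np.round(onz(f,(r[0]+r[2])/2,(r[1]+r[3])/2,.04),3))
print("side bar",np.round(onz(g,220+240/3,180+90/3,.136),3), "bath side corners")
E
```

```text
FL [ 0.5   -0.11   0.112]
FR [ 0.479 -0.286  0.112]
BR [ 0.617 -0.28   0.112]
bar [ 0.569 -0.09   0.136]
lever tip [ 0.447 -0.297  0.086]
stem [ 0.453 -0.236  0.09 ]
tipsbox top nearR [0.599 0.019 0.072]
scene 0.97 ((0.40368592739105225, 0.3037525415420532), (0.23212005198001862, 0.18175643682479858), 8.744966506958008) [0.28217033 0.19987018] [0.5288214 0.4013834]
side 0.8 ((0.40519267320632935, 0.3125925660133362), (0.22030560672283173, 0.189286008477211), 9.406060218811035) [0.2853687  0.20644432] [0.50895774 0.4196696 ]
{'fovy': 65.7065, 'cx': 316.1109, 'cy': 241.1037, 'T_tool_cam': [[-0.0, 0.954, 0.2998, 0.0777], [1.0, 0.0001, -0.0003, -0.0003], [-0.0003, 0.2998, -0.954, -0.1419], [0.0, 0.0, 0.0, 1.0]]}
bottle [ 0.577 -0.391  0.04 ]
vial [ 0.385 -0.399  0.04 ]
tips [0.616 0.038 0.04 ]
dish [0.344 0.418 0.04 ]
side bar [ 0.568 -0.099  0.136] bath side corners
```

View pics/w0.png

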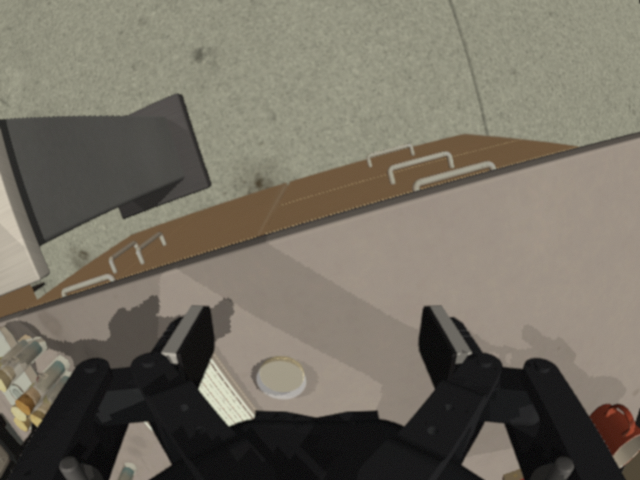

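```bash
cat >> h.py <<'E'
def to(x,y,z,yaw=None):
    s=read_state(); p=np.array(s["tcp_pos"]); w=s["tcp_rot"]; M=R.from_euler("xyz",w).as_matrix()
    d=M.T@(np.array([x,y,z])-p)
    t=0 if yaw is None else -((np.degrees(yaw-w[2])+180)%360-180)
    print("t",s["time_s"],"p",np.round(p,4),"rot",np.round(w,3),"-> shift mm",np.round(d*1e3,1),"turn",round(t,1),"dist",round(np.linalg.norm(d)*1e3))
E
python3 -m crank '[[[-0.263,-0.058,-0.149],0],[[-0.263,-0.058,-0.149],0],[[-0.263,-0.058,-0.149],0],[[-0.263,-0.058,-0.149],0],[[-0.263,-0.058,-0.149],0]]' 
python3 -m crank '[[[-0.25,-0.207,0],0],[[-0.25,-0.207,0],0],[[-0.25,-0.207,0],-5],[[-0.25,-0.207,0],-10],[[-0.25,-0.207,0],-10]]' -0.3
python3 -c "
from h import *
to(.56,-.14,.38,3.02)"
```

```text
time_s: 2.48
tcp_pos: [0.4021, 0.4183, 0.3816]
tcp_rot: [3.141, 0.0, 2.849]
wrist_force: [0.5, 1.3, -0.1]
finger_gap: 0.0853
finger_force: 0.0
time_s: 3.1
tcp_pos: [0.5747, 0.1575, 0.3805]
tcp_rot: [3.141, 0.0, 3.025]
wrist_force: [0.4, 0.6, -0.3]
finger_gap: 0.0299
finger_force: 0.0
t 3.1 p [0.5747 0.1575 0.3805] rot [3.141 0.    3.025] -> shift mm [ -20.  -297.2    0.4] turn 0.3 dist 298
```

```bash
python3 -m crank '[[[-0.01,-0.297,0],0],[[-0.01,-0.297,0],0],[[-0.01,-0.297,0],0],[[-0.01,-0.297,0],0],[[-0.01,-0.297,0],0]]' 
python3 -m crank '[[[0,0,0],0]]' 
python3 - <<'E'
from h import *
s=read_state(); f=vision.grab_frame("wrist"); save("w1",f["color"]); print(s["tcp_pos"],s["tcp_rot"])
np.save("w1.npy",[s["tcp_pos"],s["tcp_rot"]])
for n in("bath","basket","bail","bail_grip","drain_lever","lever_end","forceps","cap"):
    r=finder.look_for("wrist",n); print(n,[(np.round(q["box"]).tolist(),round(q["confidence"],2)) for q in r[:2]])
E
```

```text
time_s: 3.72
tcp_pos: [0.5484, -0.1393, 0.3803]
tcp_rot: [-3.141, 0.0, 3.023]
wrist_force: [0.6, -0.3, 0.2]
finger_gap: 0.03
finger_force: 0.0
time_s: 3.85
tcp_pos: [0.5484, -0.1398, 0.3799]
tcp_rot: [-3.141, -0.001, 3.019]
wrist_force: [0.3, 0.4, -0.7]
finger_gap: 0.0298
finger_force: 0.0
[ 0.54841866 -0.13980718  0.37986397] [-3.14125687e+00 -7.28601036e-04  3.01932309e+00]
bath [([177.0, 61.0, 353.0, 273.0], 0.92)]
basket [([214.0, 165.0, 375.0, 261.0], 0.82), ([520.0, 10.0, 624.0, 148.0], 0.73)]
bail [([275.0, 169.0, 371.0, 261.0], 0.68)]
bail_grip [([272.0, 163.0, 379.0, 262.0], 0.55)]
drain_lever [([174.0, 119.0, 239.0, 133.0], 0.56)]
lever_end [([174.0, 120.0, 238.0, 135.0], 0.58)]
forceps [([252.0, 188.0, 324.0, 205.0], 0.48)]
cap [([291.0, 209.0, 314.0, 232.0], 0.94)]
```

View pics/w1.png

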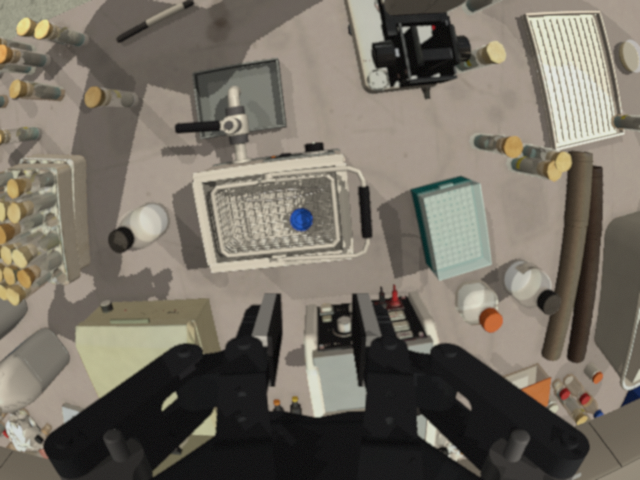

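```bash
cat >> h.py <<'E'
def wray(f,pose,u,v):
    F=240/np.tan(np.radians(f["fovy"])/2); a=np.array([u-f["cx"],v-f["cy"]]); r=np.hypot(*a); th=r/F
    d=np.array([np.sin(th)*a[0]/r,-np.sin(th)*a[1]/r,-np.cos(th)])
    T=np.array(f["T_tool_cam"]); M=R.from_euler("xyz",pose[1]).as_matrix()
    return pose[0]+M@T[:3,3], M@T[:3,:3]@d
def atz(r,z): return r[0]+r[1]*(z-r[0][2])/r[1][2]
def dark(im,b,thr=70):
    x0,y0,x1,y1=b; m=(im[y0:y1,x0:x1].max(2)<thr).astype(np.uint8)
    n,l,st,c=cv2.connectedComponentsWithStats(m); k=1+np.argmax(st[1:,4]); m=(l==k).astype(np.uint8)
    p=np.argwhere(m)[:,::-1].astype(np.float32)+[x0,y0]
    return p.mean(0), cv2.minAreaRect(p.astype(np.float32)), len(p)
E
python3 - <<'E'
from h import *
pose=np.load("w1.npy"); f=vision.grab_frame("wrist"); g=vision.grab_frame("scene")
c,rect,n=dark(f["color"],(352,175,385,250)); print("wrist bar",c,rect,n)
c2,rect2,n2=dark(g["color"],(348,214,376,240),60); print("scene bar",c2,rect2,n2)
a=wray(f,pose,*c); b=ray(g,*c2); p=tri([a,b]); print("bar",p, "resid",atz(a,p[2])-atz(b,p[2]))
c3,r3,n3=dark(f["color"],(165,115,215,140)); print("lever wrist",c3,r3,n3, atz(wray(f,pose,*c3),.091))
bx=cv2.boxPoints(rect); print("bar ends", [np.round(atz(wray(f,pose,*q),p[2]),3) for q in bx])
for nm,q in dict(FRt=(194,173),FLt=(345,155),BRt=(210,270)).items(): print(nm,np.round(atz(wray(f,pose,*q),.112),3))
i=f["color"][110:280,165:385]; save("w1c",cv2.resize(i,None,fx=3.6,fy=3.5,interpolation=cv2.INTER_CUBIC))
E
```

```text
wrist bar [361.         211.38369781] ((360.97589111328125, 211.5896453857422), (50.853271484375, 10.217632293701172), 86.633544921875) 503
scene bar [359.55882353 226.95588235] ((359.5000305175781, 227.00003051757812), (3.5355331897735596, 16.26345443725586), 45.0) 68
bar [ 0.56114175 -0.09374905  0.1465728 ] resid [ 0.00109485 -0.00148158  0.        ]
lever wrist [194.85046729 125.64018692] ((193.5, 125.5), (13.0, 41.0), 90.0) 428 [ 0.44612114 -0.27156368  0.091     ]
bar ends [array([ 0.535, -0.099,  0.147]), array([ 0.535, -0.088,  0.147]), array([ 0.59 , -0.09 ,  0.147]), array([ 0.589, -0.101,  0.147])]
FRt [ 0.501 -0.275  0.112]
FLt [ 0.504 -0.103  0.112]
BRt [ 0.62  -0.279  0.112]
```

View pics/w1c.png

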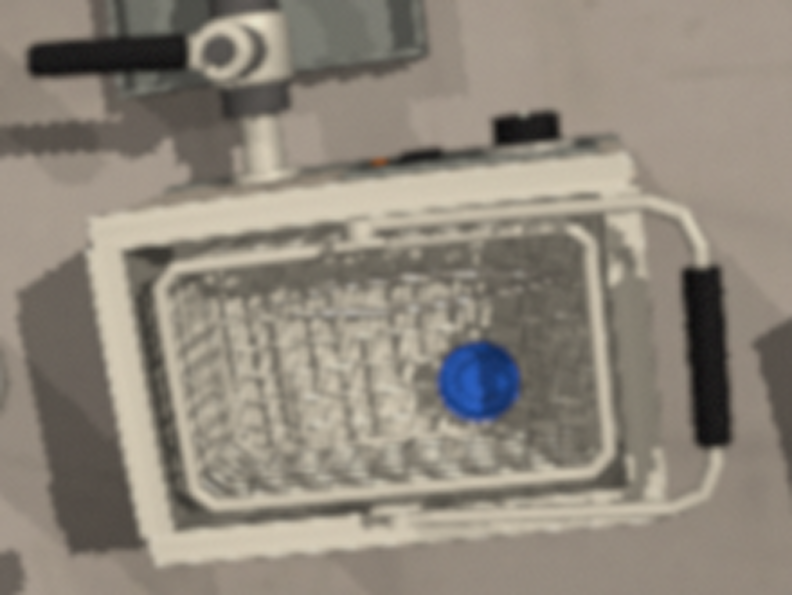

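```bash
python3 - <<'E'
from h import *
pose=np.load("w1.npy"); f=vision.grab_frame("wrist")
W=lambda u,v,z:atz(wray(f,pose,165+u/3.6,110+v/3.5),z)
for n,u,v,z in(("FR",92,220,.112),("FL",632,155,.112),("BR",158,563,.112),("hinge-",362,230,.126),("hinge+",385,518,.126),("rimTL",157,280,.120),("rimTR",590,232,.12),("rimBR",606,470,.12),("rimBL",195,500,.12),("bar0",702,268,.1465),("bar1",713,445,.1465),("stem",222,50,.1),("levtip",30,60,.091),("levroot",185,50,.091),("cap",480,380,.065)):
    print(n,np.round(W(u,v,z),4))
E
```

```text
FR [ 0.4999 -0.279   0.112 ]
FL [ 0.5031 -0.1073  0.112 ]
BR [ 0.6207 -0.2809  0.112 ]
hinge- [ 0.5148 -0.1905  0.126 ]
hinge+ [ 0.6084 -0.1979  0.126 ]
rimTL [ 0.5219 -0.2583  0.12  ]
rimTR [ 0.5249 -0.123   0.12  ]
rimBR [ 0.6025 -0.1268  0.12  ]
rimBL [ 0.5968 -0.2603  0.12  ]
bar0 [ 0.5356 -0.093   0.1465]
bar1 [ 0.5898 -0.0948  0.1465]
stem [ 0.452  -0.2305  0.1   ]
levtip [ 0.4426 -0.2992  0.091 ]
levroot [ 0.4494 -0.245   0.091 ]
cap [ 0.5811 -0.1666  0.065 ]
```

```bash
python3 -m crank '[[[-0.020,0.043,0.1],-5.5],[[-0.020,0.043,0.15],-5.5],[[-0.020,0.043,0.15],-5.5],[[-0.020,0.043,0.15],-5.5],[[-0.020,0.043,0.15],-5.5]]' 
python3 - <<'E'
from h import *
to(.5625,-.0937,.129,3.115)
s=read_state(); pose=(s["tcp_pos"],s["tcp_rot"]); f=vision.grab_frame("wrist"); i=f["color"]
save("w2",i[100:420,160:480])
E
```

```text
time_s: 5.08
tcp_pos: [0.5748, -0.097, 0.2325]
tcp_rot: [-3.14, 0.003, 3.12]
wrist_force: [0.0, 0.3, 1.1]
finger_gap: 0.0299
finger_force: 0.0
t 5.075 p [ 0.5748 -0.097   0.2325] rot [-3.14e+00  3.00e-03  3.12e+00] -> shift mm [ 12.7   3.2 103.4] turn 0.3 dist 104
```

View pics/w2.png

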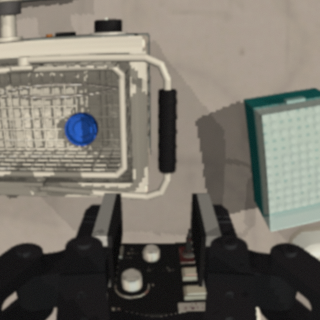

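```bash
python3 - <<'E'
from h import *
s=read_state(); pose=(s["tcp_pos"],s["tcp_rot"]); f=vision.grab_frame("wrist")
c,rect,n=dark(f["color"],(310,180,345,285)); print(c,rect,n)
for z in(.140,.1465): print(np.round(atz(wray(f,pose,*c),z),4))
for q in cv2.boxPoints(rect): print(np.round(atz(wray(f,pose,*q),.1465),4))
to(.5625,-.0937,.129,3.115)
E
```

```text
[327.17039711 229.32924188] ((327.5, 230.0), (82.0, 17.0), 90.0) 1385
[ 0.5637 -0.0898  0.14  ]
[ 0.5618 -0.09    0.1465]
[ 0.5357 -0.0947  0.1465]
[ 0.5359 -0.0841  0.1465]
[ 0.5906 -0.0845  0.1465]
[ 0.5904 -0.0958  0.1465]
t 5.175 p [ 0.5751 -0.0973  0.2331] rot [-3.14   0.004  3.12 ] -> shift mm [ 13.2   3.5 104. ] turn 0.3 dist 105
```

```bash
python3 -m crank '[[[0.012,0.006,0.04],0],[[0.012,0.006,0.07],0],[[0.012,0.006,0.09],0],[[0.012,0.006,0.103],0],[[0.012,0.006,0.103],0]]' 
python3 -m crank '[[[0,0,0],0],[[0,0,0],0],[[0,0,0],0]]' -1 20
python3 -c "
from h import *
to(.5625,-.0905,.1275,3.115)"
```

```text
time_s: 5.8
tcp_pos: [0.5621, -0.0904, 0.1276]
tcp_rot: [-3.142, 0.0, 3.12]
wrist_force: [0.7, 0.4, 0.1]
finger_gap: 0.0302
finger_force: 0.0
time_s: 6.18
tcp_pos: [0.5628, -0.0901, 0.1282]
tcp_rot: [-3.141, 0.002, 3.121]
wrist_force: [1.5, 2.2, 1.5]
finger_gap: 0.011
finger_force: 21.8
t 6.175 p [ 0.5628 -0.0901  0.1282] rot [-3.141e+00  2.000e-03  3.121e+00] -> shift mm [ 0.3 -0.4  0.7] turn 0.3 dist 1
```

```bash
python3 -m crank '[[[0,-0.0014,-0.006],0],[[0,-0.004,-0.0143],0],[[0,-0.0074,-0.0224],0],[[0,-0.0114,-0.0301],0],[[0,-0.0114,-0.0301],0]]' 
python3 - <<'E'
from h import *
s=read_state(); print(np.round(s["wrist_force"],2),np.round(s["moment"],3)); pose=(s["tcp_pos"],s["tcp_rot"]); f=vision.grab_frame("wrist"); i=f["color"]
save("w3",i[100:420,100:480])
to(0.56,-.1,.2)
E
```

```text
time_s: 6.8
tcp_pos: [0.5622, -0.102, 0.1584]
tcp_rot: [-3.141, 0.001, 3.12]
wrist_force: [0.8, 2.2, 0.7]
finger_gap: 0.0107
finger_force: 21.1
[0.79 2.19 0.67] [ 0.474 -0.058  0.031]
t 6.85 p [ 0.5621 -0.1016  0.1579] rot [3.141e+00 1.000e-03 3.120e+00] -> shift mm [  2.    1.6 -42.1] turn 0 dist 42
```

View pics/w3.png

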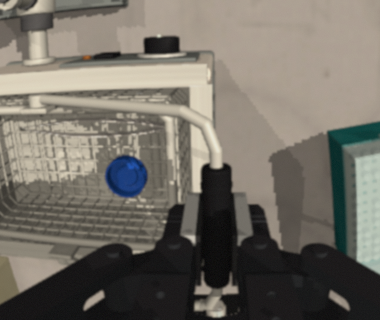

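```bash
python3 -m crank '[[[0,-0.010,-0.0143],0],[[0,-0.0223,-0.0266],0],[[0,-0.0366,-0.0366],0],[[0,-0.0524,-0.044],0],[[0,-0.0524,-0.044],0]]' 
python3 -m crank '[[[0,-0.0134,-0.0038],0],[[0,-0.0272,-0.0058],0],[[0,-0.0342,-0.006],0],[[0,-0.0342,-0.006],0]]' 
python3 - <<'E'
from h import *
s=read_state(); print(np.round(s["wrist_force"],2),np.round(s["moment"],3)); f=vision.grab_frame("wrist"); i=f["color"]; g=vision.grab_frame("scene")["color"]; h=vision.grab_frame("side")["color"]
a=cv2.resize(g[150:330,320:470],(400,480),interpolation=2);b=cv2.resize(i,(400,300));d=cv2.resize(h[130:265,250:430],(400,300))
b=np.vstack([b,d])[:600]; a=np.vstack([a,np.zeros((120,400,3),np.uint8)]); save("w4",np.hstack([a,b]))
to(0.5595,-.1905,.207)
E
```

```text
time_s: 7.48
tcp_pos: [0.5634, -0.1537, 0.2089]
tcp_rot: [3.14, 0.008, 3.12]
wrist_force: [-3.2, 13.5, 22.1]
finger_gap: 0.0111
finger_force: 22.9
time_s: 7.98
tcp_pos: [0.5622, -0.1915, 0.2139]
tcp_rot: [-3.136, 0.008, 3.119]
wrist_force: [-2.8, 0.5, 15.6]
finger_gap: 0.0113
finger_force: 23.0
[-2.84  0.52 15.64] [0.134 0.346 0.064]
t 8.125 p [ 0.5623 -0.1913  0.2139] rot [-3.136  0.008  3.119] -> shift mm [2.8 0.7 6.9] turn 0 dist 7
```

View pics/w4.png

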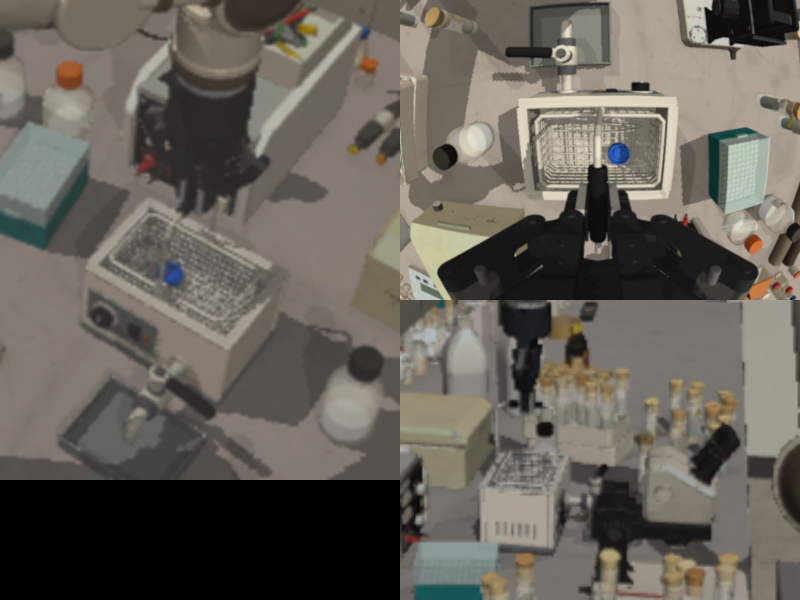

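```bash
python3 -m crank '[[[0,0,0],0],[[0,0,0],0],[[0,0,0],0],[[0,0,0],0]]' -0.6 20
python3 -m crank '[[[0,0,0],0],[[0,0,0],0],[[0,0,0],0],[[0,0,0],0]]' -1 60
python3 - <<'E'
from h import *
to(0.56,-.1905,.207)
E
```

```text
time_s: 8.62
tcp_pos: [0.5598, -0.1883, 0.2072]
tcp_rot: [-3.142, -0.001, 3.12]
wrist_force: [-0.1, -0.2, 0.2]
finger_gap: 0.0174
finger_force: 0.2
time_s: 9.12
tcp_pos: [0.5599, -0.1882, 0.2074]
tcp_rot: [-3.141, -0.0, 3.12]
wrist_force: [-0.2, 0.3, -0.1]
finger_gap: 0.0097
finger_force: 58.4
t 9.125 p [ 0.5599 -0.1882  0.2074] rot [-3.141 -0.     3.12 ] -> shift mm [-0.2 -2.3  0.4] turn 0 dist 2
```

```bash
python3 -m crank '[[[0,0,-0.008],0],[[0,0,-0.02],0],[[0,0,-0.036],0],[[0,0,-0.054],0],[[0,0,-0.072],0]]' 
python3 -m crank '[[[0,0,-0.02],0],[[0,0,-0.04],0],[[0,0,-0.06],0],[[0,0,-0.075],0],[[0,0,-0.08],0]]' 
python3 - <<'E'
from h import *
i=vision.grab_frame("wrist")["color"]; g=vision.grab_frame("scene")["color"]; h=vision.grab_frame("side")["color"]
a=cv2.resize(g[130:330,310:470],(400,500),interpolation=2);b=cv2.resize(i,(400,300));d=cv2.resize(h[130:265,250:430],(400,300))
b=np.vstack([b,d])[:600]; a=np.vstack([a,np.zeros((100,400,3),np.uint8)]); save("w5",np.hstack([a,b]))
to(0.575,0.12,.360)
E
```

```text
time_s: 9.75
tcp_pos: [0.5601, -0.1882, 0.2812]
tcp_rot: [-3.141, 0.001, 3.12]
wrist_force: [0.0, 0.7, -4.5]
finger_gap: 0.0098
finger_force: 58.5
time_s: 10.38
tcp_pos: [0.5603, -0.1883, 0.3611]
tcp_rot: [-3.141, 0.002, 3.12]
wrist_force: [0.5, 0.2, -4.7]
finger_gap: 0.0102
finger_force: 58.6
t 10.525 p [ 0.5598 -0.1881  0.359 ] rot [ 3.141e+00 -1.000e-03  3.120e+00] -> shift mm [ -8.6 308.3  -0.9] turn 0 dist 308
```

View pics/w5.png

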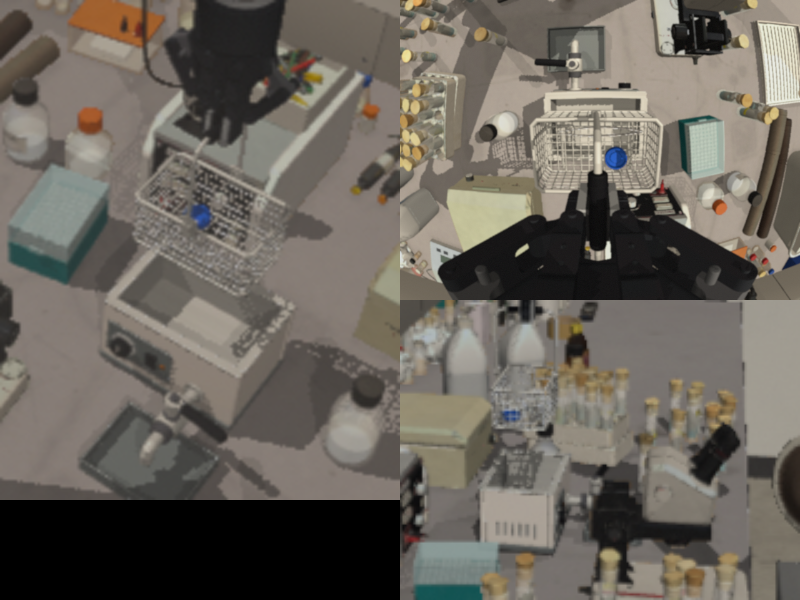

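```bash
python3 - <<'E'
from h import *
from scipy.optimize import minimize
V=[]
for c in("scene","side"):
    f=vision.grab_frame(c); r=finder.trace(c,"drain_tray"); m=r[0]["pixels"].astype(np.uint8); print(c,r[0]["confidence"],m.sum())
    im=f["color"]; V.append((f,cv2.resize(m*1.0,None,fx=4,fy=4)>.5))
def cost(q,per=False):
    x,y,a=q; Rm=np.array([[np.cos(a),-np.sin(a)],[np.sin(a),np.cos(a)]]); o=[]
    for f,m in V:
        P=[]
        for sx in(-.11,.11):
            for sy in(-.085,.085):
                e=Rm@[sx,sy]+[x,y]; P+=[proj(f,[*e,z]) for z in(0,.016)]
        h=cv2.convexHull((np.array(P,np.float32)*4+1.5).round().astype(np.int32)); b=np.zeros(m.shape,np.uint8); cv2.fillConvexPoly(b,h,1); b=b>0
        o.append((b&m).sum()/(b|m).sum())
    return o if per else -sum(o)
for use in(V[:],V[:1],V[1:]):
    V[:]=use if use else V
    r=minimize(cost,[.405,.308,.155],method="Nelder-Mead",options=dict(initial_simplex=[[.405,.308,.155],[.415,.308,.155],[.405,.318,.155],[.405,.308,.2]])); print(np.round(r.x,4),cost(r.x,1))
    if len(use)==2: A=list(use)
    V[:]=A[1:] if len(use)==1 else A[:1]
    if len(use)==1: break
E
```

```text
scene 0.71 2975
side 0.86 2928
[0.4052 0.3064 0.1417] [np.float64(0.9547389015510599), np.float64(0.8393563466379)]
[0.4048 0.3056 0.1567] [np.float64(0.955838504311387)]
```

```bash
python3 -m crank '[[[-0.01,0.02,0],0],[[-0.012,0.06,0],0],[[-0.012,0.10,0],0],[[-0.012,0.14,0],0],[[-0.012,0.18,0],0]]' 
python3 -m crank '[[[0,0.04,0],0],[[0,0.08,0],0],[[0,0.12,0],8],[[0,0.15,0],18],[[0,0.16,0],28]]' 
python3 -c "
from h import *
to(.405,.306,.36,1.72)"
```

```text
time_s: 11.35
tcp_pos: [0.5755, -0.0071, 0.3589]
tcp_rot: [3.141, -0.001, 3.12]
wrist_force: [0.2, -0.9, -3.3]
finger_gap: 0.0101
finger_force: 58.5
time_s: 11.98
tcp_pos: [0.5787, 0.1536, 0.3587]
tcp_rot: [3.142, -0.001, 2.628]
wrist_force: [0.2, -0.2, -4.4]
finger_gap: 0.01
finger_force: 58.6
t 11.975 p [0.5787 0.1536 0.3587] rot [ 3.142e+00 -1.000e-03  2.628e+00] -> shift mm [226.1  47.5  -0.9] turn 52.0 dist 231
```

```bash
python3 -m crank '[[[0.04,0.008,0],10],[[0.09,0.019,0],20],[[0.14,0.03,0],30],[[0.19,0.04,0],40],[[0.226,0.0475,0],50]]' 
python3 -m crank '[[[0,0,0],2],[[0,0,0],2],[[0,0,0],2]]' 
python3 - <<'E'
from h import *
s=read_state(); f=vision.grab_frame("wrist"); i=f["color"]; g=vision.grab_frame("scene")["color"]; h=vision.grab_frame("side")["color"]
a=cv2.resize(g[110:310,130:290],(400,500),interpolation=2);b=cv2.resize(i,(400,300));d=cv2.resize(h[180:375,240:440],(400,390))[:300]
b=np.vstack([b,d])[:600]; a=np.vstack([a,np.zeros((100,400,3),np.uint8)]); save("w6",np.hstack([a,b])); save("w6full",i); np.save("w6.npy",[s["tcp_pos"],s["tcp_rot"]])
to(.405,.306,.115,1.72)
E
```

```text
time_s: 12.6
tcp_pos: [0.4032, 0.3045, 0.3591]
tcp_rot: [-3.141, -0.001, 1.754]
wrist_force: [0.3, -0.0, -3.3]
finger_gap: 0.0097
finger_force: 58.6
time_s: 12.98
tcp_pos: [0.4057, 0.3027, 0.3591]
tcp_rot: [-3.141, 0.0, 1.724]
wrist_force: [0.2, -0.4, -4.2]
finger_gap: 0.0098
finger_force: 58.6
t 13.125 p [0.4057 0.3028 0.3592] rot [-3.141  0.     1.723] -> shift mm [ 3.200e+00 -1.000e-01  2.442e+02] turn 0.2 dist 244
```

View pics/w6.png

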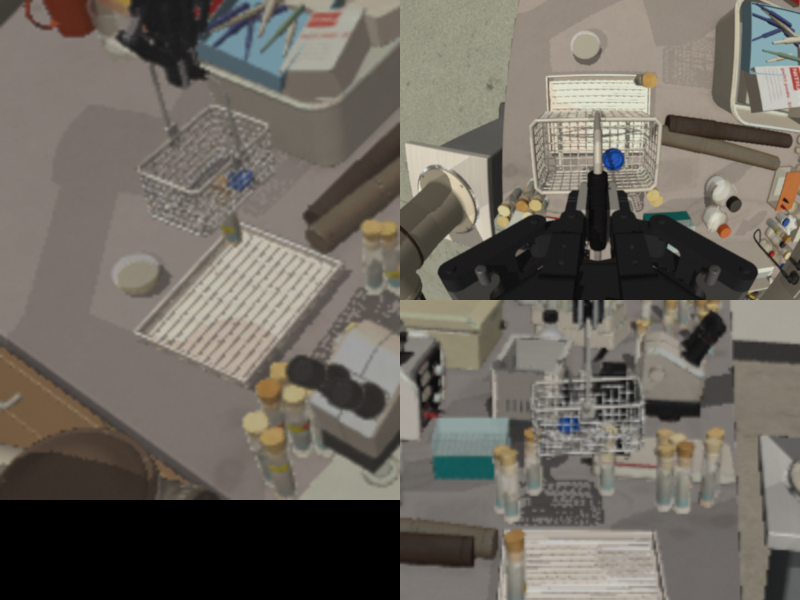

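```bash
python3 - <<'E'
from h import *
pose=np.load("w6.npy"); f=vision.grab_frame("wrist"); i=f["color"].astype(int)
# white tray pixels in the strip beyond the basket
q=(i.min(2)>200)&(i.max(2)-i.min(2)<40); q[:110]=0;q[178:]=0;q[:,:215]=0;q[:,425:]=0
n,l,st,_=cv2.connectedComponentsWithStats(cv2.morphologyEx(q.astype(np.uint8),cv2.MORPH_CLOSE,np.ones((5,5)))); k=1+np.argmax(st[1:,4]); m=l==k; print(st[k])
for v in(130,145,160,172):
    u=np.where(m[v])[0]; a,b=[atz(wray(f,pose,x,v),.014) for x in(u[0],u[-1])]; print(v,u[0],u[-1],np.round(a[:2],3),np.round(b[:2],3))
for u in(250,280,310,340,370):
    v=np.where(m[:,u])[0][0]; print(u,v,np.round(atz(wray(f,pose,u,v),.016)[:2],3))
a=.15;Rm=np.array([[np.cos(a),-np.sin(a)],[np.sin(a),np.cos(a)]])
for c in((-.11,.085),(.11,.085)): print("model corner",Rm@c+[.405,.306])
E
```

```text
[ 245  129  150   49 5808]
130 259 371 [0.32  0.366] [0.464 0.388]
145 251 394 [0.312 0.345] [0.497 0.374]
160 253 394 [0.317 0.325] [0.501 0.354]
172 281 393 [0.356 0.314] [0.503 0.338]
250 131 [0.308 0.363]
280 129 [0.347 0.37 ]
310 130 [0.385 0.375]
340 129 [0.423 0.382]
370 130 [0.462 0.387]
model corner [0.28353294 0.37360735]
model corner [0.50106258 0.40648374]
```

```bash
python3 -m crank '[[[0.002,0.001,0.03],0],[[0.002,0.001,0.075],0],[[0.002,0.001,0.12],0],[[0.002,0.001,0.155],0],[[0.002,0.001,0.175],0]]' 
python3 -m crank '[[[0,0,0.004],0],[[0,0,0.008],0],[[0,0,0.012],0],[[0,0,0.014],0],[[0,0,0.016],0]]' 
python3 -c "
from h import *
to(.405,.306,.164,1.72); print(read_state()['wrist_force'])"
```

```text
time_s: 13.8
tcp_pos: [0.4049, 0.3047, 0.182]
tcp_rot: [-3.138, 0.001, 1.724]
wrist_force: [0.5, 0.1, -3.4]
finger_gap: 0.0095
finger_force: 58.7
time_s: 14.42
tcp_pos: [0.406, 0.3055, 0.1687]
tcp_rot: [3.141, -0.0, 1.724]
wrist_force: [0.7, 0.1, -5.7]
finger_gap: 0.0097
finger_force: 58.7
t 14.425 p [0.406  0.3055 0.1687] rot [ 3.141 -0.     1.724] -> shift mm [ 0.6 -0.9  4.7] turn 0.2 dist 5
[ 0.71511099  0.14154184 -5.69850228]
```

```bash
python3 -m crank '[[[0,0,0.001],0],[[0,0,0.002],0],[[0,0,0.003],0],[[0,0,0.003],0]]' 
python3 -m crank '[[[0,0,0.001],0],[[0,0,0.001],0]]'
python3 -m crank '[[[0,0,0.001],0],[[0,0,0.001],0]]' 
python3 -c "
from h import *
to(.405,.306,.164,1.72); print(read_state()['wrist_force'])"
```

```text
time_s: 14.92
tcp_pos: [0.4058, 0.3055, 0.1658]
tcp_rot: [3.142, -0.0, 1.724]
wrist_force: [-1.2, 0.5, -0.1]
finger_gap: 0.0099
finger_force: 59.2
time_s: 15.18
tcp_pos: [0.4056, 0.3055, 0.1645]
tcp_rot: [-3.141, -0.0, 1.724]
wrist_force: [-3.6, -0.9, 1.6]
finger_gap: 0.0102
finger_force: 59.3
time_s: 15.42
tcp_pos: [0.406, 0.3056, 0.1639]
tcp_rot: [3.141, -0.0, 1.724]
wrist_force: [-4.0, 0.7, 4.0]
finger_gap: 0.0098
finger_force: 59.5
t 15.425 p [0.406  0.3056 0.1639] rot [ 3.141 -0.     1.724] -> shift mm [ 0.5 -0.9 -0.1] turn 0.2 dist 1
[-3.98403351  0.68113522  3.96463625]
```

```bash
python3 -m crank '[[[0,0,-0.0015],0],[[0,0,-0.0015],0],[[0,0,-0.0015],0]]' -0.5 20
python3 -m crank '[[[0,0,0],0],[[0,0,-0.01],0],[[0,0,-0.03],0],[[0,0,-0.07],0],[[0,0,-0.12],0]]'
python3 -m crank '[[[0,0,-0.05],0],[[0,0,-0.08],0],[[0,0,-0.08],0]]' 
python3 - <<'E'
from h import *
s=read_state();pose=(s["tcp_pos"],s["tcp_rot"]); f=vision.grab_frame("wrist"); save("w7",f["color"])
for n in("basket","cap","forceps","bail","bail_grip","drain_tray"):
    r=finder.look_for("wrist",n); print(n,[(np.round(q["box"]).tolist(),round(q["confidence"],2)) for q in r[:1]])
    if r: b=r[0]["box"]; print([np.round(atz(wray(f,pose,*c),{"basket":.077,"bail_grip":.183}.get(n,.02))[:2],3).tolist() for c in((b[0],b[1]),(b[2],b[3]))])
g=vision.grab_frame("scene")
for n in("basket","tips","dish","cap","bail_grip"):
    r=finder.look_for("scene",n); print(n,[(np.round(q["box"]).tolist(),round(q["confidence"],2)) for q in r[:2]])
to(.57,.15,.36,3.115)
E
```

```text
time_s: 15.8
tcp_pos: [0.406, 0.3054, 0.1648]
tcp_rot: [3.141, 0.0, 1.724]
wrist_force: [0.4, 0.4, 0.3]
finger_gap: 0.0209
finger_force: 0.0
time_s: 16.42
tcp_pos: [0.4052, 0.3052, 0.2859]
tcp_rot: [-3.14, 0.0, 1.724]
wrist_force: [0.7, 0.4, 0.9]
finger_gap: 0.0212
finger_force: 0.0
time_s: 16.8
tcp_pos: [0.4069, 0.306, 0.3687]
tcp_rot: [3.135, -0.002, 1.724]
wrist_force: [-0.0, 0.1, -0.5]
finger_gap: 0.0212
finger_force: 0.0
basket [([251.0, 156.0, 371.0, 266.0], 0.78)]
[[0.325, 0.339], [0.49, 0.227]]
cap [([320.0, 193.0, 339.0, 218.0], 0.83)]
[[0.415, 0.298], [0.445, 0.267]]
forceps [([293.0, 171.0, 349.0, 187.0], 0.76)]
[[0.375, 0.321], [0.452, 0.312]]
bail [([306.0, 157.0, 318.0, 264.0], 0.7)]
[[0.389, 0.342], [0.427, 0.197]]
bail_grip [([309.0, 154.0, 325.0, 264.0], 0.68)]
[[0.393, 0.359], [0.423, 0.26]]
drain_tray [([234.0, 120.0, 397.0, 246.0], 0.84)]
[[0.287, 0.379], [0.533, 0.24]]
basket [([201.0, 184.0, 246.0, 250.0], 0.63)]
tips [([311.0, 198.0, 354.0, 243.0], 0.72)]
dish [([178.0, 212.0, 193.0, 226.0], 0.83)]
cap []
bail_grip [([205.0, 187.0, 235.0, 218.0], 0.5)]
t 17.45 p [0.4058 0.3054 0.3648] rot [-3.141  0.     1.724] -> shift mm [-178.7  138.6    4.7] turn -79.7 dist 226
```

```bash
python3 -m crank '[[[-0.04,0.025,0],-10],[[-0.09,0.045,0],-20],[[-0.15,0.06,0],-30],[[-0.21,0.072,0],-40],[[-0.271,0.084,0],-50]]' -1 30
python3 -c "
from h import *
to(.474,-.291,.36,3.115)"
```

```text
time_s: 18.08
tcp_pos: [0.5259, 0.0628, 0.365]
tcp_rot: [3.141, 0.0, 2.58]
wrist_force: [0.9, 0.5, 0.3]
finger_gap: -0.0003
finger_force: 0.0
t 18.075 p [0.5259 0.0628 0.365 ] rot [3.141 0.    2.58 ] -> shift mm [-144.4 -327.1    5. ] turn -30.6 dist 358
```

```bash
python3 -m crank '[[[-0.024,-0.054,0],-8],[[-0.048,-0.109,0],-16],[[-0.072,-0.163,0],-24],[[-0.096,-0.218,0],-30.5],[[-0.120,-0.270,0],-30.5]]'
python3 -m crank '[[[0,0,0],0],[[0,0,0],0]]'
python3 - <<'E'
from h import *
to(.474,-.291,.18,3.115)
s=read_state();pose=(s["tcp_pos"],s["tcp_rot"]); f=vision.grab_frame("wrist"); save("w8",f["color"])
for n in("drain_lever","lever_end"):
    r=finder.look_for("wrist",n); print(n,[(np.round(q["box"]).tolist(),round(q["confidence"],2)) for q in r[:2]])
    if r:
        b=[int(x) for x in r[0]["box"]]; c,rect,k=dark(f["color"],(max(b[0]-6,0),max(b[1]-6,0),b[2]+6,b[3]+6),60); print(c,rect,k)
        print(np.round([atz(wray(f,pose,*q),.091)[:2] for q in [c,*cv2.boxPoints(rect)]],4).tolist())
E
```

```text
time_s: 18.7
tcp_pos: [0.481, -0.2296, 0.3651]
tcp_rot: [-3.141, 0.001, 3.107]
wrist_force: [1.4, 0.7, 0.5]
finger_gap: 0.0004
finger_force: 0.0
time_s: 18.95
tcp_pos: [0.4816, -0.2273, 0.3649]
tcp_rot: [3.141, -0.0, 3.106]
wrist_force: [-0.3, -0.2, 0.4]
finger_gap: 0.0001
finger_force: 0.0
t 18.95 p [ 0.4816 -0.2273  0.3649] rot [ 3.141 -0.     3.106] -> shift mm [  5.4 -64.1 184.8] turn -0.5 dist 196
drain_lever [([252.0, 163.0, 322.0, 183.0], 0.6)]
[277.22243714 167.80270793] ((276.504150390625, 167.9212646484375), (49.037391662597656, 11.142473220825195), 3.012787342071533) 517
[[0.4469, -0.2694], [0.4503, -0.2987], [0.4377, -0.2972], [0.4434, -0.2422], [0.4559, -0.2434]]
lever_end [([250.0, 161.0, 322.0, 178.0], 0.78)]
[277.22243714 167.80270793] ((276.504150390625, 167.9212646484375), (49.037391662597656, 11.142473220825195), 3.012787342071533) 517
[[0.4469, -0.2694], [0.4503, -0.2987], [0.4377, -0.2972], [0.4434, -0.2422], [0.4559, -0.2434]]
```

```bash
python3 -m crank '[[[0.0064,-0.062,0.04],-0.5],[[0.0064,-0.062,0.10],-0.5],[[0.0064,-0.062,0.16],-0.5],[[0.0064,-0.062,0.21],-0.5],[[0.0064,-0.062,0.23],-0.5]]'
python3 -m crank '[[[0,0,0.02],0],[[0,0,0.035],0],[[0,0,0.05],0],[[0,0,0.059],0],[[0,0,0.059],0]]'
python3 -c "
from h import *
to(.470,-.2875,.076,3.115)"
```

```text
time_s: 19.73
tcp_pos: [0.4717, -0.2864, 0.131]
tcp_rot: [3.137, -0.005, 3.117]
wrist_force: [0.9, -1.2, 0.4]
finger_gap: -0.0
finger_force: 0.0
time_s: 20.35
tcp_pos: [0.4727, -0.2891, 0.0753]
tcp_rot: [3.141, -0.001, 3.115]
wrist_force: [-1.2, -0.0, -0.7]
finger_gap: 0.0001
finger_force: 0.0
t 20.35 p [ 0.4727 -0.2891  0.0753] rot [ 3.141e+00 -1.000e-03  3.115e+00] -> shift mm [ 2.8  1.5 -0.7] turn 0.0 dist 3
```

```bash
python3 -m crank '[[[0.010,0,0],5],[[0.0212,-0.0015,0],15],[[0.0317,-0.001,0],25],[[0.0421,0.0015,0],35],[[0.0421,0.0015,0],35]]'
python3 - <<'E'
from h import *
to(.39,-.24,.076,3.115-np.radians(80)); print(read_state()["wrist_force"],read_state()["moment"])
S=np.array([.4512,-.2295])
s=read_state();p=s["tcp_pos"][:2]; M=R.from_euler("xyz",s["tcp_rot"]).as_matrix()[:2,:2]
for th in(45,55,65,75,80,85,88,90):
    t=np.radians(th); B=np.array([[-.9996,.0265],[.0265,.9996]]) # rows: tool x,y at yaw 3.115
    w=S+B.T@(.058*np.array([np.sin(t),-np.cos(t)])-.0175*np.array([np.cos(t),np.sin(t)])); print(th,np.round(M.T@(w-p)*1e3,1),np.round(w,4))
f=vision.grab_frame("wrist"); pose=(s["tcp_pos"],s["tcp_rot"])
r=finder.look_for("wrist","drain_lever"); print([(q["box"],q["confidence"]) for q in r[:2]])
E
```

```text
time_s: 20.98
tcp_pos: [0.4312, -0.2873, 0.0769]
tcp_rot: [-3.141, 0.002, 2.506]
wrist_force: [-0.2, -1.1, -0.7]
finger_gap: -0.0003
finger_force: 0.0
t 20.975 p [ 0.4312 -0.2873  0.0769] rot [-3.141e+00  2.000e-03  2.506e+00] -> shift mm [61.3 13.6  0.8] turn 45.1 dist 63
[-0.17711372 -1.09528632 -0.69902069] [-0.00093702 -0.04615647  0.01594044]
45 [11.2 -1.8] [ 0.4212 -0.2821]
55 [21.8 -2.1] [ 0.4125 -0.2761]
65 [32.2 -0.6] [ 0.405  -0.2687]
75 [42.3  2.7] [ 0.3989 -0.26  ]
80 [47.   5.1] [ 0.3964 -0.2554]
85 [51.6  7.8] [ 0.3944 -0.2505]
88 [54.2  9.6] [ 0.3934 -0.2475]
90 [55.8 10.9] [ 0.3928 -0.2455]
[([287.5, 265.4, 479.9, 311.3], 0.57)]
```

```bash
python3 -m crank '[[[0.0112,-0.0018,0],10],[[0.0218,-0.0021,0],20],[[0.0322,-0.0006,0],30],[[0.0423,0.0027,0],40]]'
python3 - <<'E'
from h import *
to(.39,-.24,.076,3.115-np.radians(80)); 
s=read_state();pose=(s["tcp_pos"],s["tcp_rot"]); f=vision.grab_frame("wrist"); save("w9",f["color"])
r=finder.trace("wrist","drain_lever")
for q in r[:2]:
    p=np.argwhere(q["pixels"])[:,::-1].astype(np.float32); rect=cv2.minAreaRect(p); print(q["confidence"],q["box"],rect,np.round([atz(wray(f,pose,*c),.091)[:2] for c in cv2.boxPoints(rect)],3).tolist())
g=vision.grab_frame("scene"); r=finder.look_for("scene","drain_lever")
for q in r[:2]:
    b=q["box"]; print("scene",b,q["confidence"],np.round([onz(g,u,v,.09)[:2] for u,v in((b[0],b[1]),(b[2],b[3]),(b[0],b[3]))],3).tolist())
E
```

```text
time_s: 21.58
tcp_pos: [0.3998, -0.2607, 0.0768]
tcp_rot: [3.139, 0.004, 1.803]
wrist_force: [3.4, -1.4, -0.5]
finger_gap: -0.0002
finger_force: 1.6
t 21.575 p [ 0.3998 -0.2607  0.0768] rot [3.139 0.004 1.803] -> shift mm [22.4 -4.7  0.7] turn 4.8 dist 23
0.9 [289.5, 260.9, 485.6, 309.3] ((385.5, 282.0), (48.0, 195.0), 90.0) [[0.382, -0.234], [0.456, -0.217], [0.464, -0.237], [0.386, -0.253]]
scene [412.6, 335.1, 428.1, 364.2] 0.66 [[0.387, -0.37], [0.342, -0.437], [0.32, -0.408]]
```

```bash
python3 -m crank '[[[0.0052,-0.0003,0],5],[[0.0104,-0.0011,0],10],[[0.0125,-0.0016,0],12],[[0.0136,-0.0018,0],13]]'
python3 -m crank '[[[0.001,0,0],1],[[0.001,0,0],1]]'
python3 -c "
from h import *
to(.3928,-.2455,.076,3.115-np.radians(90)); print(read_state()['wrist_force'])"
```

```text
time_s: 22.28
tcp_pos: [0.394, -0.2476, 0.0762]
tcp_rot: [3.141, 0.002, 1.581]
wrist_force: [-1.0, -5.7, -0.7]
finger_gap: 0.0002
finger_force: 3.0
time_s: 22.52
tcp_pos: [0.3938, -0.2474, 0.0762]
tcp_rot: [3.141, 0.004, 1.564]
wrist_force: [-2.1, -7.4, -1.6]
finger_gap: 0.0001
finger_force: 4.0
t 22.525 p [ 0.3938 -0.2474  0.0762] rot [3.141 0.004 1.564] -> shift mm [ 1.9 -1.   0.2] turn 1.1 dist 2
[-2.08812053 -7.37509545 -1.56198584]
```

```bash
python3 - <<'E'
from h import *
s=read_state();pose=(s["tcp_pos"],s["tcp_rot"]); f=vision.grab_frame("wrist"); save("w10",f["color"])
for q in finder.trace("wrist","drain_lever")[:2]:
    p=np.argwhere(q["pixels"])[:,::-1].astype(np.float32); 
    w=np.array([atz(wray(f,pose,*c),.091)[:2] for c in p[::5]]); m,v=np.linalg.eigh(np.cov(w.T)); d=v[:,1]
    print(q["confidence"],q["box"],"axis angle deg",np.degrees(np.arctan2(d[1],d[0]))%180, w.min(0),w.max(0))
    im=f["color"]; b=[int(x) for x in q["box"]]; c,rect,k=dark(im,(b[0]-4,b[1]-4,b[2]+4,b[3]+4),55); print(rect,k,np.round([atz(wray(f,pose,*x),.091)[:2] for x in cv2.boxPoints(rect)],4).tolist())
E
```

```text
0.98 [290.3, 259.7, 482.1, 307.4] axis angle deg 179.19152652443665 [ 0.38308146 -0.23858825] [ 0.45981022 -0.21771871]
((363.56964111328125, 288.4068908691406), (42.236629486083984, 147.0999755859375), 89.37724304199219) 4590 [[0.3833, -0.2209], [0.4389, -0.221], [0.4414, -0.2393], [0.3829, -0.2385]]
0.59 [504.5, 380.7, 579.0, 480.0] axis angle deg 126.0600142098368 [ 0.48615434 -0.40109486] [ 0.59271283 -0.28516459]
((522.4127807617188, 429.603759765625), (73.26058959960938, 49.65147399902344), 26.003347396850586) 2827 [[0.4788, -0.32], [0.4828, -0.2884], [0.5412, -0.3255], [0.5428, -0.3689]]
```

```bash
python3 -m crank '[[[-0.005,0,0],0],[[-0.015,0,0],0],[[-0.015,0,-0.03],0],[[-0.015,0,-0.08],0],[[-0.015,0,-0.14],0]]'
python3 -m crank '[[[0,0,-0.06],0],[[0,0,-0.12],0],[[0,0,-0.14],0],[[0,0,-0.14],0]]'
python3 - <<'E'
from h import *
s=read_state();pose=(s["tcp_pos"],s["tcp_rot"]); f=vision.grab_frame("wrist"); print(pose,s["time_s"])
for q in finder.trace("wrist","drain_lever")[:1]:
    p=np.argwhere(q["pixels"])[:,::-1]; w=np.array([atz(wray(f,pose,*c),.091)[:2] for c in p]); m,v=np.linalg.eigh(np.cov(w.T)); print(q["confidence"],q["box"],np.degrees(np.arctan2(v[1,1],v[0,1]))%180,w.min(0),w.max(0))
g=vision.grab_frame("scene"); 
for c in("scene","side"):
    if c=="side": vision.grab_frame("side")
    for n in("basket","bail","cap","tips","dish","vial","bottle","drain_tray"):
        r=finder.look_for(c,n); print(c,n,[(np.round(q["box"]).tolist(),round(q["confidence"],2)) for q in r[:1]])
# rim of the basket in both views against the model on the tray
from scipy.optimize import minimize
V=[]
for c in("scene","side"):
    fr=vision.grab_frame(c)
    for q in finder.trace(c,"basket")[:2]:
        p=np.argwhere(q["pixels"])[:,::-1].mean(0); print(c,q["confidence"],q["box"],np.round(onz(fr,*p,.045),3), "model", np.round(proj(fr,[.405,.306,.042]),1),"seen",p)
E
```

```text
time_s: 23.25
tcp_pos: [0.3928, -0.26, 0.2163]
tcp_rot: [-3.14, -0.003, 1.562]
wrist_force: [0.6, -1.2, -0.4]
finger_gap: -0.0001
finger_force: 0.0
time_s: 23.75
tcp_pos: [0.3941, -0.2614, 0.3576]
tcp_rot: [3.139, 0.002, 1.562]
wrist_force: [-0.6, -0.6, 0.1]
finger_gap: 0.0
finger_force: 0.0
(array([ 0.39406102, -0.26139015,  0.35756161]), array([3.13914541e+00, 2.20992296e-03, 1.56237506e+00])) 23.75
0.8 [307.2, 160.8, 378.2, 178.0] 0.47161053873205105 [ 0.38377134 -0.23841584] [ 0.46021926 -0.22047641]
scene basket [([210.0, 187.0, 244.0, 253.0], 0.71)]
scene bail [([207.0, 184.0, 225.0, 193.0], 0.64)]
scene cap []
scene tips [([312.0, 198.0, 357.0, 245.0], 0.81)]
scene dish []
scene vial [([414.0, 333.0, 430.0, 366.0], 0.74)]
scene bottle [([439.0, 280.0, 470.0, 314.0], 0.83)]
scene drain_tray [([210.0, 203.0, 268.0, 265.0], 0.74)]
side basket [([305.0, 253.0, 361.0, 322.0], 0.68)]
side bail []
side cap []
side tips []
side dish [([333.0, 344.0, 354.0, 363.0], 0.69)]
side vial [([357.0, 191.0, 362.0, 207.0], 0.42)]
side bottle [([310.0, 184.0, 322.0, 199.0], 0.56)]
side drain_tray [([287.0, 296.0, 374.0, 340.0], 0.83)]
scene 0.69 [205.0, 186.7, 245.8, 251.3] [0.411 0.301 0.045] model [224.2 222.6] seen [226.54526535 221.53173777]
side 0.91 [303.4, 252.8, 359.3, 320.5] [0.391 0.291 0.045] model [330.6 304. ] seen [336.30479452 300.43578767]
```

```bash
python3 -c "
from workcell import job_done
print(job_done())"
```

```text
the job is handed in; nothing more can be done
None
```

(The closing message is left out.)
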